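# Stack a second layer of slotted rails on spacer sticks

## Robot

A 6-joint arm with a two-finger parallel gripper is mounted at the origin on the work surface. World frame = base frame: x ahead of the robot, y to its left, z up, the work surface at z = 0. Lengths are in mm, angles in rad, forces in N, time in s.
With the tool pointing down it reaches from about 275 to 825 mm from the base axis. Payload 4.9 kg.
Tool frame: the origin (TCP) lies at the very end of the fingers, on their centre line; the grasp point (between the pads) lies 19 mm behind it; z points along the fingers, y is the line along which they close (so a half turn about z gives the same grasp; the last joint's range is limited). The gripper opens to 85 mm and grips with 20 to 120 N. Pads are 22 mm wide; open, the fingers measure 114 mm over their backs; the gripper's body (76 mm by 85 mm) begins 54 mm behind the grasp point. The pads swing forward as they close: fully open they stand 13 mm farther back than shut.
Start: joints at [-1.28, 0.326, -0.193, 1.052, 0, 1.437], TCP at [226.69, -501.129, 231.281] pointing down, gripper open.
Joint ranges: [-2.65, 2.65], [-0.97, 1.79], [-1.3, 1.35], [-1.93, 2.1], [-1.47, 1.37], [-3.14, 3.14]. Speed limits (rad/s): [2.57, 2.57, 3.14, 3.14, 3.14, 3.14].

## Interface

Orientations are given as [roll, pitch, yaw] about the fixed x, y, z axes, in that order (R = Rz(yaw) Ry(pitch) Rx(roll)).
In Python, from bench import bot, solve_ik, imaging gives the robot as it stands. Calls block until the motion is done:
- bot.move_ptp(position, orientation): joint-space move of the TCP to a pose.
- bot.movel(position, rot=None, max_speed=150, threshold=None): straight line of the TCP; rot=None keeps the orientation; max_speed is the mean speed in mm/s. With threshold (N) it stops when the force on the tool has changed by that much, and returns True; else False.
- bot.move_j(angles): joint-space move.
- bot.grip(opening, effort=None): opening from 0.0 (shut) to 1.0 (fully open); effort is the grip in N (None keeps the last); returns when the fingers have stopped.
- bot.dwell(seconds).
- solve_ik(position, orientation): joint angles nearest the present ones, or None.
- bot.get_state(): the state.
- imaging.capture(name): name is "scene" or "top" or "wrist"; returns the picture (420x560x3 uint8, blue, green, red); there is no depth.
- imaging.camera_model(name): a dict with "K" (3x3 intrinsics, pixels), "k1" (the pictures are not rectified: a ray, as slopes to the right and down, at radius r is drawn at 1 + k1 r^2 times it, then the intrinsics apply), "position" and "rotation" of the camera in the world. Camera axes: x right, y up, looking along -z (the intrinsics and any distortion apply to the point x, -y, -z); pixel columns grow to the right and rows downward; lengths in mm; the calibration is good to about 2 mm. A picture is of the moment at which its call begins: read the wrist's pose just before it. camera_model takes no time and is no camera call; for the wrist camera it gives the pose at the moment of the call.
A pose or a line that the arm cannot do raises bot.IKError and nothing moves.
- bot.sign_off(): hands the job in; it is judged then, once.
The state is a dict: "t": time; "qpos": joint angles; "joint_velocities": joint speeds; "effort": joint torques, N m; "tcp_pos": TCP position; "orientation": TCP orientation; "contact_force": force on the tool from outside, world axes, zero at the start; "wrist_torque": the same for the moment, N m; "opening": opening from 0.0 (shut) to 1.0 (fully open); "gripper_force": force on a finger pad.
Only numpy, scipy, OpenCV 4.12 (cv2) and the standard library are available. Lean on these libraries where they do the work, as an engineer would, in place of code of your own. Each camera call takes 0.05 s, during which the arm holds its last target. There are 200 camera calls.

## Task

Lay the two wooden spacer sticks on the three aluminium rails in the grey cradle, square across all three, one in each end third of the rails. Then pick up the two loose long rails from the rubber mat together in one grasp and set them down gently as a pair on the sticks, side by side, in line with the rails below and centred over them, so that they rest level and clear of the lower layer. Drop nothing and leave the other things on the bench where they are.

Things in the scene. Friction and masses are not known exactly. Their poses are not given: they have to be found in the camera images.
- cradle: Fixed grey plastic base 228 x 118 x 15 mm carrying the lower layer: three slotted aluminium rails, each 200 long and 25 x 25 mm, lying along its x axis side by side with centre lines at y = -37, 0 and 37 mm (12 mm gaps). Origin at the centre of its underside, z up; the rails' flat top is 40 mm above the origin. Low end bars at x = +-109 mm reach only 30 mm up. It may stand left or right of the middle, the mat on the other side.
- mat: Fixed thin black rubber mat, 230 (x) x 100 (y) x 3 mm thick, origin at the centre of its underside; the two loose rails lie on it.
- rail1: Loose slotted aluminium rail, 200 long (its x axis), 25 x 25 mm section, about 0.15 kg. Origin at its centre. It lies on the mat, nearly parallel to rail2, long sides facing, 2 to 10 mm apart, ends staggered by up to 10 mm. Closing a gripper across both pushes them together into a pair 50 mm wide. Hard metal: a firm grip does no harm.
- rail2: The other loose rail, the same in every way as rail1.
- stick1: Loose wooden spacer stick, 110 long (its x axis), 12 x 12 mm section, about 20 g. Origin at its centre. It lies flat on the bench between cradle and mat.
- stick2: The other spacer stick, the same in every way as stick1.
- offcut: Bystander: short piece of the same rail, 60 long, 25 x 25 mm, loose on the bench. Origin at its centre. Not to be used.
- driver: Bystander: screwdriver 180 mm long, loose, lying at the robot's right. Origin on its underside.
- ruler: Bystander: flat wooden ruler 200 x 28 x 4 mm, loose, at the far side. Origin at the centre of its underside.
- lenstube: Bystander: dark metal lens tube, 32 mm diameter, 40 mm tall, standing loose. Origin at the centre of its underside.
Not all that is in view belongs to the job. What is shaped like the rail2 but purple, turquoise or yellow is not meant.

How it is judged (in metres and radians):
On the way, in this order (a step that is already met when the one before it is completed fails the run):
1. both sticks lie released across the lower rails, one in each end third (z of stick1 in the frame of cradle between 0.043 and 0.049 m and y of stick1 in the frame of cradle between -0.022 and 0.022 m and angle between the x axis of each of stick1, stick2 and the y axis of cradle, either way round below 0.2 rad and angle between stick1's own x axis and vertical between 1.52 and 1.62 rad and z of stick2 in the frame of cradle between 0.043 and 0.049 m and y of stick2 in the frame of cradle between -0.022 and 0.022 m and angle between stick2's own x axis and vertical between 1.52 and 1.62 rad and ((x of stick1 in the frame of cradle between 0.033 and 0.097 m and x of stick2 in the frame of cradle between -0.097 and -0.033 m) or (x of stick1 in the frame of cradle between -0.097 and -0.033 m and x of stick2 in the frame of cradle between 0.033 and 0.097 m)) and contact force between the fingers and stick1 below 0.1 N and contact force between the fingers and stick2 below 0.1 N), for 0.2 s.
2. the two rails are in the air together, side by side (height (world z) of each of rail1, rail2 above 0.069 m and distance between rail1 and rail2 below 0.05 m), for 0.2 s.
At the end, for the whole second after the job is handed in: Sticks flat on the lower rails (3 mm), square within 0.2 rad, centred sideways within 22 mm, one each end, 33 to 97 mm from the middle. Both rails level on them (height 3 mm, 0.04 rad), in line within 0.12 rad, centred within 30 mm lengthwise and 35 mm sideways, at rest, released (all of step 1 and z of rail1 in the frame of cradle between 0.0615 and 0.0675 m and x of rail1 in the frame of cradle between -0.03 and 0.03 m and y of rail1 in the frame of cradle between -0.035 and 0.035 m and angle between the x axis of each of rail1, rail2 and the x axis of cradle, either way round below 0.12 rad and angle between rail1's own x axis and vertical between 1.53 and 1.61 rad and linear speed of each of rail1, rail2 below 0.02 m/s and z of rail2 in the frame of cradle between 0.0615 and 0.0675 m and x of rail2 in the frame of cradle between -0.03 and 0.03 m and y of rail2 in the frame of cradle between -0.035 and 0.035 m and angle between rail2's own x axis and vertical between 1.53 and 1.61 rad and contact force between the fingers and rail1 below 0.1 N and contact force between the fingers and rail2 below 0.1 N); the robot touches nothing.
It fails at once if a bystander was moved more than 30 mm (distance of any of offcut, driver, ruler, lenstube from where it was at the start of the episode above 0.03 m).
It fails at once if a rail or stick was dropped (fell free faster than 0.6 m/s, a fall of about 18 mm) ((linear speed of rail1 above 0.6 m/s and contact force between the fingers and rail1 below 0.05 N) or (linear speed of rail2 above 0.6 m/s and contact force between the fingers and rail2 below 0.05 N) or (linear speed of stick1 above 0.6 m/s and contact force between the fingers and stick1 below 0.05 N) or (linear speed of stick2 above 0.6 m/s and contact force between the fingers and stick2 below 0.05 N)).
It also fails if it takes over 72 s, if anything falls off the work surface, if the arm or the gripper's body presses on something with over 40 N, if the wrist force passes 120 N, or if a joint passes its speed limit or range.

## Working session

There is one attempt and no reset: what is moved stays moved. The work goes in short steps, each a Python script; the robot and the scene stay as the last script left them, time stands still between calls to the robot, and variables do not carry over. Pictures are saved under pics/ and viewed, at most 10 in all, crops included, and the job is handed in when it is done.

```bash
mkdir -p pics; ls; python3 - <<'E'
from bench import bot, imaging
import cv2
for n in ("top","scene"):
    cv2.imwrite(f"pics/{n}0.png",imaging.capture(n)); m=imaging.camera_model(n); print(n,m)
s=bot.get_state(); print(s)
E
```

```text
pics
top {'K': array([[480.486663  ,   0.        , 280.88453354],
       [  0.        , 480.486663  , 212.91017642],
       [  0.        ,   0.        ,   1.        ]]), 'k1': -0.13381879262991012, 'position': array([ 462.00918227,   60.52557194, 1597.95999079]), 'rotation': array([ 0.05174943,  0.01782644, -1.59541199])}
scene {'K': array([[464.50036427,   0.        , 272.32687776],
       [  0.        , 464.50036427, 213.04705451],
       [  0.        ,   0.        ,   1.        ]]), 'k1': 0.05536897646340235, 'position': array([1278.78231964, -547.02789852,  971.78645802]), 'rotation': array([0.79953686, 0.01817438, 0.84722526])}
{'t': 0.1, 'qpos': array([-1.28020492e+00,  3.26879409e-01, -1.93491312e-01,  1.05201150e+00,
        1.07297591e-05,  1.43658617e+00]), 'joint_velocities': array([-0.00092181, -0.0010234 ,  0.00177837, -0.00105087, -0.00135022,
        0.00166423]), 'effort': array([ 2.25643753e-04, -4.44238400e+01,  2.63038319e+01,  7.89052545e-03,
       -1.33632543e-04, -2.13755861e-06]), 'tcp_pos': array([ 226.53209366, -500.60011265,  230.57207399]), 'orientation': array([-3.14002245e+00, -2.22838182e-04,  4.24801380e-01]), 'contact_force': array([ 0.33948379,  0.74847388, -0.54636332]), 'wrist_torque': array([-0.03220052,  0.00948607, -0.02486998]), 'gripper_force': 0.0, 'opening': 0.998331203363644}
```

View pics/top0.png

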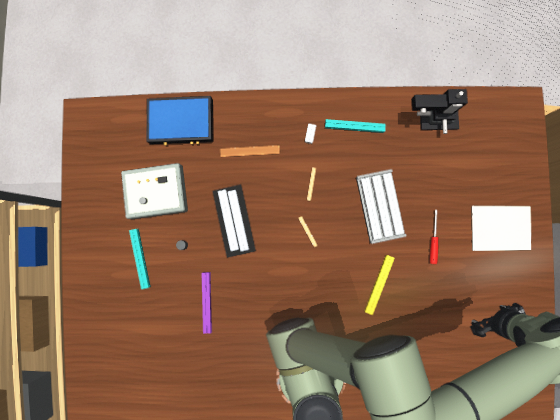

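View pics/scene0.png

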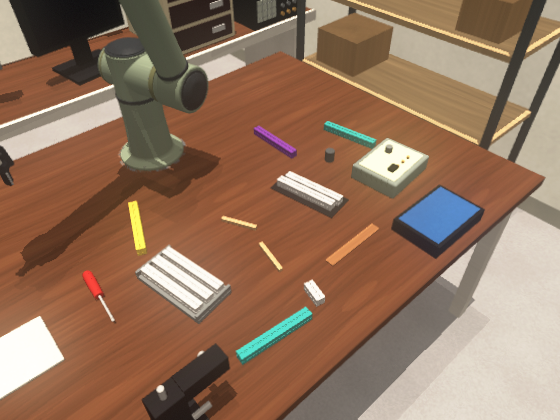

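The top view shows these things:
- Mat at (234,220) with its two aluminium rails.
- Cradle with three rails at (381,206).
- Sticks at (311,184) and (308,231).
- Offcut at (311,133).

The purple (206,302), turquoise (138,258) and (355,125), and yellow (380,285) bars are decoys. The only loose metal pair lying on the mat is the one to use.

```bash
cat > h.py <<'E'
import numpy as np, cv2
from scipy.spatial.transform import Rotation as R
from bench import bot, solve_ik, imaging
PI=np.pi
def to_plane(px,m,z):
    px=np.asarray(px,float).reshape(-1,2); K=m["K"]; k=m["k1"]
    d=(px-[K[0,2],K[1,2]])/[K[0,0],K[1,1]]; u=d.copy()
    for _ in range(20): u=d/(1+k*(u**2).sum(1,keepdims=True))
    r=np.c_[u[:,0],-u[:,1],-np.ones(len(u))]
    w=R.from_euler("xyz",m["rotation"]).apply(r); p=np.array(m["position"])
    return (p+w*((z-p[2])/w[:,2:]))[:,:2]
def rect(pts):
    """centre, long, short, yaw of long axis (mod pi)"""
    c,(a,b),_=r=cv2.minAreaRect(np.float32(pts)); q=cv2.boxPoints(r)
    e=q[1]-q[0]; f=q[2]-q[1]; l=e if np.hypot(*e)>np.hypot(*f) else f
    return np.array(c),max(a,b),min(a,b),(np.arctan2(l[1],l[0])+PI/2)%PI-PI/2
def blobs(mask,m,z,minA,img=None):
    out=[]
    for c in cv2.findContours(mask.astype(np.uint8)*255,cv2.RETR_EXTERNAL,cv2.CHAIN_APPROX_NONE)[0]:
        if cv2.contourArea(c)<minA: continue
        c=c.reshape(-1,2); out.append((c.mean(0).round(),)+rect(to_plane(c,m,z)))
    return out
def show(bs):
    for b in bs: print("px",b[0],"c",b[1].round(1),"L %.1f W %.1f yaw %.3f"%b[2:])
def masks(im):
    h=cv2.cvtColor(im,cv2.COLOR_BGR2HSV)
    metal=(h[...,1]<50)&(h[...,2]>165)
    wood=(h[...,0]>12)&(h[...,0]<28)&(h[...,1]>60)&(h[...,1]<190)&(h[...,2]>165)
    return metal,wood
E
python3 - <<'E'
from h import *
im=cv2.imread("pics/top0.png"); m=imaging.camera_model("top"); metal,wood=masks(im)
roi=np.zeros(metal.shape,bool); roi[120:262,205:410]=1
print("rails z28"); show(blobs(metal&roi,m,28,40)); print("cradle z40"); show(blobs(metal&roi,m,40,40))
print("wood z12"); show(blobs(wood&roi,m,12,30))
cv2.imwrite("pics/crop.png",cv2.resize(im[150:270,200:420],None,fx=3.6,fy=3.6,interpolation=cv2.INTER_CUBIC))
E
```

```text
rails z28
px [233. 221.] c [524.9 245.4] L 208.4 W 59.6 yaw 0.198
px [381. 206.] c [ 559.  -242.2] L 226.4 W 117.2 yaw 0.179
px [310. 133.] c [807.4 -16.6] L 61.5 W 27.3 yaw -0.225
cradle z40
px [233. 221.] c [524.4 244. ] L 206.8 W 59.1 yaw 0.198
px [381. 206.] c [ 558.3 -239.8] L 224.7 W 116.3 yaw 0.179
px [310. 133.] c [804.8 -16.1] L 61.0 W 27.1 yaw -0.225
wood z12
px [307. 231.] c [4.822e+02 4.000e-01] L 112.3 W 14.9 yaw 0.477
px [311. 184.] c [640. -16.] L 111.9 W 14.7 yaw -0.193
px [249. 151.] c [756.4 186.7] L 198.9 W 30.1 yaw -1.548
```

View pics/crop.png

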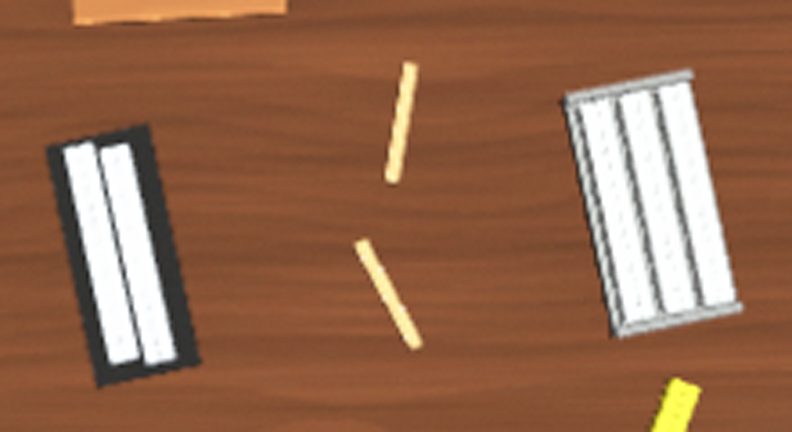

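The enlarged crop shows the two bare-metal rails on the black mat at crop (98,255) and (138,255). It also shows the cradle at (655,205) and the two pale sticks at (402,122) and (390,295). Next is a look at the cradle from near with the wrist camera.

```bash
python3 - <<'E'
from h import *
t0=bot.get_state()["t"]
for yaw in (0.18+PI/2,0.18-PI/2):
  print(yaw,solve_ik([555,-240,300],[PI,0,yaw]))
yaw=0.18-PI/2
bot.move_ptp([540,-240,330],[PI,0,yaw])
m=imaging.camera_model("wrist"); im=imaging.capture("wrist"); cv2.imwrite("pics/w1.png",im)
print(m, bot.get_state()["t"]-t0, bot.get_state()["qpos"])
np.save("w1.npy",m,allow_pickle=True)
E
```

```text
1.7507963267948965 [-0.5301711   0.39896104  0.08936964  1.26120493  0.          0.86062522]
-1.3907963267948966 [-0.5301711   0.39896104  0.08936964  1.26120493  0.         -2.28096743]
{'K': array([[289.29270033,   0.        , 279.72160166],
       [  0.        , 289.29270033, 206.74395636],
       [  0.        ,   0.        ,   1.        ]]), 'k1': -0.03005975893527259, 'position': array([ 554.24592326, -316.66532801,  471.73875718]), 'rotation': array([-3.09150639e-01,  1.71477864e-04, -2.96282793e+00])} 3.1667 [-5.43512399e-01  3.64708303e-01  1.13236427e-01  1.31948258e+00
 -3.51436840e-05 -2.29380252e+00]
```

View pics/w1.png

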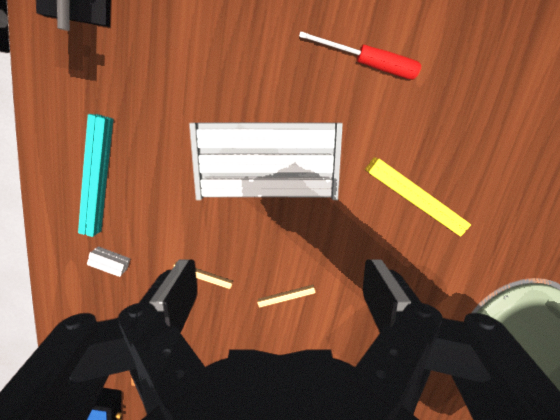

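The wrist view shows the cradle between pixels (190,124) and (341,199), with the sticks at (207,277) and (287,297). I'll cross-check both against the top-camera positions.

```bash
python3 - <<'E'
from h import *
im=cv2.imread("pics/w1.png"); m=np.load("w1.npy",allow_pickle=True).item()
h=cv2.cvtColor(im,cv2.COLOR_BGR2HSV)
g=(h[...,1]<70)&(h[...,2]>75); roi=np.zeros(g.shape,bool); roi[110:215,180:350]=1
show(blobs(g&roi,m,30,500)); c=to_plane([[190,124],[341,124],[338,199],[196,200]],m,30); print(c.round(1),c.mean(0))
w=masks(im)[1]; w[320:]=0; show(blobs(w,m,12,60))
for p,y in (((640,-16),-.193),((482.2,.4),.477)):
  for s in (1,-1):
    print(solve_ik([*p,3],[PI,0,y+s*PI/2]) is not None, solve_ik([*p,150],[PI,0,y+s*PI/2]))
E
```

```text
px [266. 159.] c [ 562.8 -244.1] L 226.2 W 116.7 yaw 0.178
[[ 682.4 -280.4]
 [ 463.1 -319.9]
 [ 440.3 -207. ]
 [ 662.7 -165.2]] [ 562.10655814 -243.12672197]
px [286. 297.] c [485.7  -0.7] L 111.5 W 15.2 yaw 0.477
px [213. 280.] c [622.1 -12.4] L 68.7 W 14.8 yaw -0.191
True [-0.14021363  0.55051591 -0.05504598  0.96523444  0.          1.62358269]
True [-0.14021363  0.55051591 -0.05504598  0.96523444  0.         -1.51800996]
True [-0.15240313  0.27803318 -0.48718451  0.80557863  0.          0.9413932 ]
True [-0.15240313  0.27803318 -0.48718451  0.80557863  0.         -2.20019946]
```

```bash
cat >> h.py <<'E'
C=np.array([560.5,-243.]); CY=0.179; U=np.array([np.cos(CY),np.sin(CY)])
def best(p,yaw):
    """yaw or yaw+pi, whichever keeps joint 6 nearest its present angle"""
    q6=bot.get_state()["qpos"][5]; c=[]
    for y in (yaw,yaw+PI,yaw-PI):
        q=solve_ik(p,[PI,0,y])
        if q is not None: c.append((abs(q[5]-q6),y))
    return min(c)[1]
def log(s):
    st=bot.get_state(); print(s,"t %.1f"%st["t"],"tcp",st["tcp_pos"].round(1),"open %.3f gf %.1f"%(st["opening"],st["gripper_force"]),"F",st["contact_force"].round(1))
def stick(p,yaw,off):
    bot.grip(0.5,30); y=best([*p,90],yaw); bot.move_ptp([*p,90],[PI,0,y])
    print(bot.movel([*p,3.5],max_speed=100,threshold=15)); bot.grip(0); log("gripped")
    bot.movel([*p,110]); log("lifted")
    d=C+off*U; y=best([*d,110],CY+PI/2); bot.move_ptp([*d,110],[PI,0,y])
    bot.movel([*d,52]); print(bot.movel([*d,43],max_speed=20,threshold=4)); log("down")
    bot.grip(0.4); bot.dwell(.2); bot.movel([*d,120]); log("away")
E
python3 - <<'E'
from h import *
stick((640,-16),-.192,62)
cv2.imwrite("pics/t1.png",imaging.capture("top"))
m=imaging.camera_model("wrist"); im=imaging.capture("wrist"); cv2.imwrite("pics/w2.png",im)
E
```

```text
False
gripped t 6.4 tcp [640.6 -16.1   4.3] open 0.131 gf 30.9 F [ 0.1 -1.   4.2]
lifted t 7.3 tcp [639.2 -15.9 109. ] open 0.129 gf 30.4 F [-0.5  0.6 -0. ]
True
down t 9.2 tcp [ 622.  -232.2   44.4] open 0.129 gf 31.0 F [0.6 0.1 5.1]
away t 10.4 tcp [ 621.1 -231.8  119.5] open 0.399 gf 0.0 F [-0.4 -1.5  0.2]
```

View pics/w2.png

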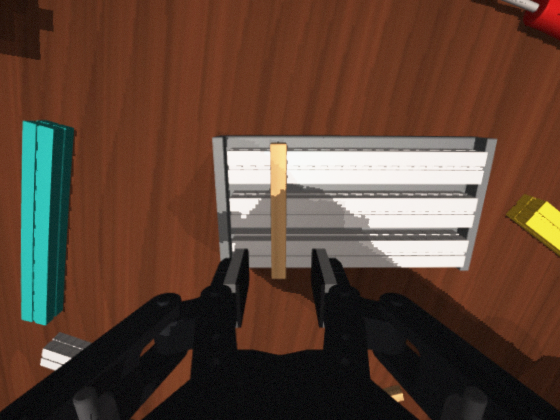

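The first stick lies square across all three rails, from pixel (279,144) to (279,278), centred and inside the end third. On to the second stick, then a close look at the mat.

```bash
python3 - <<'E'
from h import *
stick((483.5,0),.477,-62)
bot.grip(1.0)
p=(524,244); y=best([*p,250],.198); 
bot.move_ptp([480,244,260],[PI,0,y])
m=imaging.camera_model("wrist"); im=imaging.capture("wrist"); cv2.imwrite("pics/w3.png",im); np.save("w3.npy",m,allow_pickle=True)
t=imaging.capture("top"); cv2.imwrite("pics/t2.png",t)
metal,wood=masks(t); wood[:,:350]=0; show(blobs(wood,imaging.camera_model("top"),52,30)); log("x"); print(y)
a,b=im,cv2.resize(t[150:270,340:420],None,fx=3.5,fy=3.5)
cv2.imwrite("pics/v.png",np.hstack([im[:, :500],b]))
E
```

```text
False
gripped t 13.5 tcp [ 4.841e+02 -1.000e-01  4.100e+00] open 0.130 gf 31.0 F [-0.3 -0.3  5.7]
lifted t 14.4 tcp [4.829e+02 1.000e-01 1.093e+02] open 0.125 gf 30.3 F [-1.   0.3 -0.5]
True
down t 16.6 tcp [ 499.9 -254.3   44.2] open 0.121 gf 30.8 F [0.1 0.2 4.7]
away t 17.9 tcp [ 499.2 -253.8  119.5] open 0.397 gf 0.0 F [-0.5 -0.5  0.2]
px [387. 224.] c [ 497.7 -254.7] L 109.4 W 13.3 yaw -1.402
px [380. 187.] c [ 619.2 -235.1] L 110.5 W 13.4 yaw -1.398
px [550. 108.] c [ 871.2 -845.7] L 56.2 W 34.7 yaw 1.470
x t 20.4 tcp [480.3 243.1 259.6] open 0.998 gf 0.0 F [ 0.3 -0.4 -0.3]
-2.943592653589793
```

View pics/v.png

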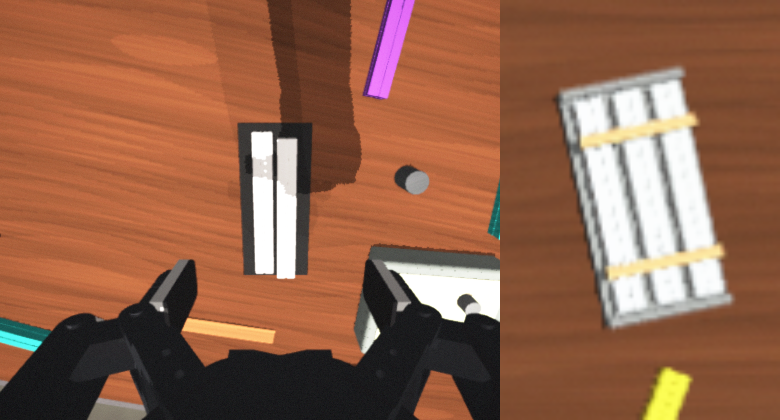

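The right half shows both sticks lying square on the rails, one in each end third, at crop (640,131) and (665,261). On the mat the loose rails span pixels (252–297, 132–279), with a gap of about 5 px and a stagger of about 6 px. I'll measure them from this view and pick them up as a pair.

```bash
python3 - <<'E'
from h import *
m=np.load("w3.npy",allow_pickle=True).item(); im=cv2.imread("pics/w3.png")
h=cv2.cvtColor(im,cv2.COLOR_BGR2HSV); g=(h[...,1]<60)&(h[...,2]>110); r=np.zeros(g.shape,bool); r[125:285,245:305]=1
show(blobs(g&r,m,28,300))
c=to_plane([[251,132],[297,139],[295,279],[254,274]],m,28); print(c.round(1),c.mean(0))
E
```

```text
px [286. 208.] c [529.  261.8] L 201.3 W 27.9 yaw 0.192
px [263. 202.] c [527.7 229. ] L 203.2 W 28.0 yaw 0.194
[[431.8 196.8]
 [429.  255.2]
 [626.7 295.1]
 [630.2 234.4]] [529.43731263 245.36835371]
```

```bash
python3 - <<'E'
from h import *
p=np.array([527,245.3]); yaw=best([*p,100],.193); o=[PI,0,yaw]
bot.move_ptp([*p,90],o)
hit=bot.movel([*p,2.5],max_speed=70,threshold=12); log(f"down {hit}")
if not hit:
    bot.grip(0,80); bot.dwell(.2); log("gripped")
    bot.movel([*p,25],max_speed=40); log("up")
    bot.movel([*p,130],max_speed=120); log("high")
    m=imaging.camera_model("wrist"); np.save("w4.npy",m,allow_pickle=True)
    cv2.imwrite("pics/w4.png",np.hstack([imaging.capture("wrist")[:,100:480],imaging.capture("scene")[:,180:560]]))
E
```

```text
down False t 22.5 tcp [527.5 245.5   3. ] open 1.002 gf 0.0 F [-0.1 -0.9  0.4]
gripped t 23.2 tcp [527.6 245.6   3.3] open 0.562 gf 84.6 F [-1.2 -0.5  6.1]
up t 23.9 tcp [526.9 245.3  25. ] open 0.572 gf 83.6 F [ 0.5 -0.  -2.7]
high t 24.9 tcp [526.3 245.1 129.1] open 0.563 gf 83.6 F [ 0.8  0.4 -3.1]
```

View pics/w4.png

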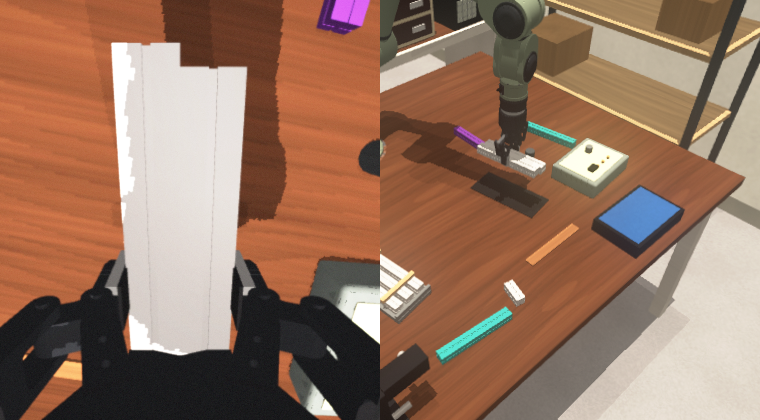

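Both rails hang level in one grasp, from (180,45) to (246,70), with their ends about 8 mm out of step. That's within tolerance. Now to set them down.

```bash
python3 - <<'E'
from h import *
d=C; yaw=best([*d,130],CY); o=[PI,0,yaw]
bot.movel([527,245.3,150])
bot.move_ptp([*d,130],o); log("over")
bot.movel([*d,62],max_speed=80)
hit=bot.movel([*d,50],max_speed=12,threshold=5); log(f"down {hit}")
cv2.imwrite("pics/s5.png",imaging.capture("scene")[180:380,80:300])
if hit:
    bot.grip(0.75); bot.dwell(.2); log("open"); bot.grip(0.9)
    bot.movel([*d,160],max_speed=80); log("away")
    bot.move_ptp([480,-60,280],o)
    t=imaging.capture("top"); cv2.imwrite("pics/t6.png",t); s=imaging.capture("scene")
    a=cv2.resize(t[150:262,340:428],None,fx=4,fy=4); b=cv2.resize(s[220:332,120:242],None,fx=3.6,fy=4)
    cv2.imwrite("pics/v6.png",np.hstack([a,b]))
    metal,wood=masks(t); m=imaging.camera_model("top"); wood[:,:350]=0; show(blobs(wood,m,52,10))
E
```

```text
over t 27.1 tcp [ 560.8 -241.8  130. ] open 0.566 gf 83.5 F [-0.1  0.2 -2.7]
down True t 28.8 tcp [ 560.4 -243.    52.3] open 0.569 gf 84.4 F [-0.8 -1.   5.1]
open t 29.4 tcp [ 559.  -242.1   50.7] open 0.749 gf 0.0 F [-0.3 -0.6  0.1]
away t 31.2 tcp [ 560.1 -242.8  159.3] open 0.900 gf 0.0 F [0.4 0.6 0.9]
px [400. 222.] c [ 506.7 -298.2] L 19.7 W 12.9 yaw 1.544
px [367. 190.] c [ 611.  -192.8] L 24.8 W 11.3 yaw -1.274
px [392. 184.] c [ 627.4 -276.6] L 25.7 W 11.5 yaw -1.398
px [550. 108.] c [ 871.2 -845.7] L 56.2 W 34.7 yaw 1.470
```

```bash
ls pics/v6.png
```

```text
pics/v6.png
```

View pics/v6.png

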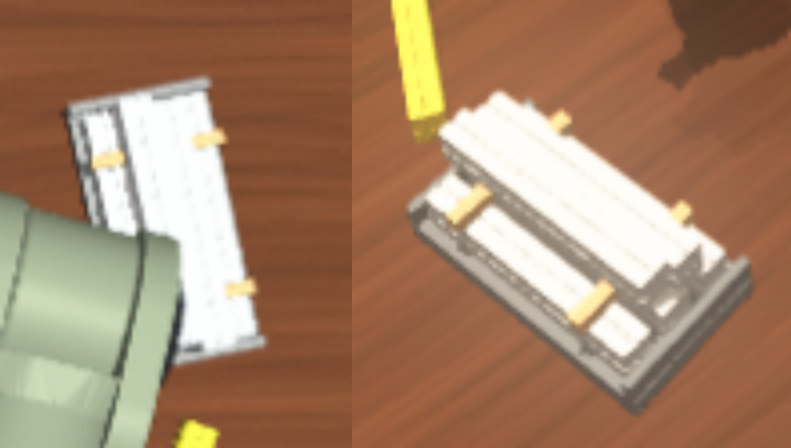

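The rails rest level on both sticks. Stick ends of equal length show on either side, at crop (108,160) and (210,138), so the pair is centred. It is in line with the rails below and the gripper is clear.

```bash
python3 -c "
from bench import bot
bot.dwell(.3); print(bot.sign_off())"
```

```text
the job is handed in; nothing more can be done
None
```

I placed both sticks and set the rail pair on them, level and centred in the last pictures, then handed the job in at about 33 s of the 72 s allowed; sign-off returned no verdict.

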